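Slide the tray onto the middle runners of the sewing rack

TASK

Take the flat metal tray by its upright wooden fin and slide it, level, onto the middle of the three pairs of runners in the small wooden rack, pushed in until its back edge is at or close to the rack's back board. Leave it lying flat on those runners and let go; the two cotton reels on the rack's floor must stay standing where they are.

Things in the scene. Friction and masses are not known exactly. Their poses are not given: they have to be found in the camera images.
- tray_handle (a point): Loose tray: flat aluminium sheet 150 (x) x 140 (y) x 4 mm, rim 8 mm high, 160 g, lying on the worktop. Grasp from above its upright wooden fin, 40 (x) x 12 mm thick (y), top 55 mm over the tray's underside. Point: middle of the fin, 35 mm over the underside, 25 mm from the front edge, 125 mm from the back edge, mid-width. x points from fin to back edge (enters the rack first), z up.
- rack: Fixed open-fronted wooden rack, 108 deep x 184 wide x 140 mm high. Origin on the worktop under the middle of the runners; x from the open front (x = -50 mm) to the back board (+50 mm), z up. Side boards' inner faces at y = +-80 mm. Three pairs of level runners along x, full depth, each 26 mm wide (108 mm gap between) and 7 mm thick, tops at z = 35, 80, 125 mm. Open above.
- rack_home (a point): Point in front of the rack where the middle of the tray's fin is when the tray is home: underside on the middle runners (80 mm), back edge against the back board, centred. It is at x = -75, y = 0, z = 115 mm in the rack's frame and has the same axes. The tray's front 50 mm then stand out of the rack.
- reel_a: Cotton reel, cream thread, 30 mm diameter, 40 mm high, standing loose on the rack's floor (8 mm thick) on the left side, so that its top is 48 mm above the worktop. Origin at the centre of its underside, z up.
- reel_b: Cotton reel like the other but with red thread, standing on the right side of the rack's floor. Origin at the centre of its underside, z up.

How it is judged:
At the end, for the whole second after the job is handed in: The tray lies flat (within 4 degrees) on the middle pair of runners (height within 7 mm), its back edge within 15 mm of the back board, centred within 15 mm and square to the rack within 10 degrees, released and at rest; both reels stand upright within 20 mm of where they stood (x of tray_handle in the frame of rack between -0.09 and -0.065 m and y of tray_handle in the frame of rack between -0.015 and 0.015 m and z of tray_handle in the frame of rack between 0.108 and 0.122 m and angle between tray_handle's own z axis and vertical below 0.07 rad and angle between the x axis of tray_handle and the x axis of rack, either way round below 0.175 rad and contact force between tray and the fingers below 0.1 N and linear speed of tray below 0.02 m/s and angle between each of reel_a, reel_b's own z axis and vertical below 0.2 rad and distance of each of reel_a, reel_b from where it was at the start of the episode below 0.02 m); the robot touches nothing.
It fails at once if a cotton reel is knocked over (angle between reel_a's own z axis and vertical above 0.6 rad or angle between reel_b's own z axis and vertical above 0.6 rad).
It also fails if it takes over 42 s, if anything falls off the work surface, if the arm or the gripper's body presses on something with over 40 N, if the wrist force passes 120 N, or if a joint passes its speed limit or range.

ROBOT

A 6-joint arm with a two-finger parallel gripper is mounted at the origin on a cart in front of the work surface, level with it; the furniture and walls round the work are solid. World frame = base frame: x ahead of the robot, y to its left, z up, the work surface at z = 0. Lengths are in m, angles in rad, forces in N, time in s.
With the tool pointing down it reaches from about 0.275 to 0.85 m from the base axis. Payload 5.2 kg.
Tool frame: the origin (TCP) lies between the finger pads; the fingertips stand 19 mm ahead of it and the grasp point (between the pads) is the TCP (ctrl.tip_reach is the distance from the TCP to the fingertips, in m); z points along the fingers, y is the line along which they close (so a half turn about z gives the same grasp; the last joint's range is limited). The gripper opens to 85 mm and grips with 20 to 120 N. Pads are 22 mm wide; open, the fingers measure 114 mm over their backs; the gripper's body (76 mm by 85 mm) begins 54 mm behind the grasp point. The pads swing forward as they close: fully open they stand 13 mm farther back than shut.
Start: joints at [-1.519, 0.259, 1.535, -0, 1.348, -0.203], TCP at [0.139, -0.532, 0.225] pointing down, gripper open.
Joint ranges: [-3.14, 3.14], [-0.91, 2.08], [0.19, 2.58], [-1.22, 4.36], [0.22, 2.71], [-3.12, 3.12]. Speed limits (rad/s): [2.57, 2.57, 3.14, 3.14, 3.14, 3.14].

INTERFACE

Orientations are given as [roll, pitch, yaw] about the fixed x, y, z axes, in that order (R = Rz(yaw) Ry(pitch) Rx(roll)).
In Python, from bench import observe, eyes, order, ctrl gives the robot as it stands.
- The arm moves only by the tool arm_command, never from a script. Its argument "targets" is a list of rows, each a list of 2 entries, a list of its own where there are three numbers: the shift along the world's x, y, z in m, then the turn, a rotation vector about the world's x, y, z in degrees. A call has 1 to 20 rows; each row shifts and turns the commanded pose from where the row before left it; what a row does not reach is not made up. A row lasts 1/12 s, in which the tool goes at most 41.7 mm and 7.16 degrees, less where a joint would pass 70% of its speed; a pose out of reach is approached as far as the arm can. A call is refused whole if a number of a shift passes 0.0417 or a number of a turn 7.16, either way. A call with a gripper value outside its range is refused whole. "jaw" is the opening, from -1 (shut) to 1 (fully open), set as the call begins (left out, the last holds). The fingers move at their own pace and stop on an object; the grip force is fixed at half the most. Time passes only in rows, so rows that do not move let the fingers close. It gives the time, the measured TCP pose, the force, the opening and the grip force at its end, in the units of the state.
- observe(): the state, without advancing time (a new reading comes with each control period).
- eyes.capture(name): name is "scene" or "side" or "wrist"; returns a dict with "image" (400x640x3 uint8, red, green, blue), "K" (3x3 intrinsics, pixels), "camera_from_world" (4x4, takes a point from world to camera coordinates). Camera axes: x right, y up, looking along -z (the intrinsics and any distortion apply to the point x, -y, -z); pixel columns grow to the right and rows downward; lengths in m; the calibration is good to about 2 mm. A picture is of the moment at which its call begins. There is no depth.
- order.sign_off(): hands the job in; it is judged then, once.
The state is a dict: "time": time; "qpos": joint angles; "qvel": joint speeds; "tau": joint torques, N m; "ee_pos": TCP position; "ee_rot": TCP orientation; "ft_force": force on the tool from outside, world axes, zero at the start; "ft_torque": the same for the moment, N m; "grip_width": finger opening in m; "finger_force": force on a finger pad.
Only numpy, scipy, OpenCV 4.12 (cv2) and the standard library are available. Lean on these libraries where they do the work, as an engineer would, in place of code of your own. Each camera call takes 0.05 s, during which the arm holds its last target. There are 200 camera calls.

## Working session

There is one attempt and no reset: what is moved stays moved. The work goes in short steps, Python scripts to look and compute and a tool call to move; the robot and the scene stay as the last step left them, time stands still between calls to the robot, and variables do not carry over. Pictures are saved under pics/ and viewed, at most 10 in all, crops included, and the job is handed in when it is done.

Besides the shell and the picture viewer there is one more tool, called after ">>>" as name(argument=value, ...), one argument or row to a line, values as JSON. arm_command: Moves the arm, as the interface text tells. Its arguments: {"type":"object","properties":{"targets":{"type":"array","items":{"type":"array"}},"jaw":{"type":"number"}},"required":["targets"]}

```bash
mkdir -p pics; cat > h.py <<'E'
import numpy as np, cv2
from bench import observe, eyes, order, ctrl
def cap(n,f=None):
    c=eyes.capture(n)
    if f: cv2.imwrite('pics/'+f,cv2.cvtColor(c['image'],cv2.COLOR_RGB2BGR))
    return c
def ray(c,uv):
    M=np.array(c['camera_from_world']);R=M[:3,:3];o=-R.T@M[:3,3]
    K=np.array(c['K']);d=np.linalg.inv(K)@[uv[0],uv[1],1]
    return o,R.T@(d*[1,-1,-1])
def onz(c,uv,z):
    o,d=ray(c,uv);return o+d*(z-o[2])/d[2]
def proj(c,p):
    M=np.array(c['camera_from_world']);q=M[:3,:3]@np.array(p)+M[:3,3]
    q=np.array(c['K'])@(q*[1,-1,-1]);return q[:2]/q[2]
E
python3 - <<'E'
from h import *
for n in('scene','side','wrist'):
    c=cap(n,n+'0.png');print(n,list(c),ray(c,(320,200)))
s=observe();print(s['time'],s['ee_pos'],s['ee_rot'],s['grip_width'],s['ft_force'])
E
```

```text
scene ['image', 'K', 'camera_from_world'] (array([0.10376317, 0.31300525, 0.72194094]), array([ 0.46105603, -0.54383466, -0.70137322]))
side ['image', 'K', 'camera_from_world'] (array([ 0.3949629 , -0.57961362,  0.84540769]), array([ 0.13911443,  0.45630965, -0.87888015]))
wrist ['image', 'K', 'camera_from_world'] (array([ 0.20519585, -0.514473  ,  0.37322104]), array([-0.25550811, -0.06731246, -0.96448426]))
0.15 [ 0.13863023 -0.53183266  0.22418213] [-3.14022279e+00 -2.61481079e-04  2.54826464e-01] 0.08529007331697723 [-0.35072761 -0.22111779 -0.39672896]
```

View pics/scene0.png

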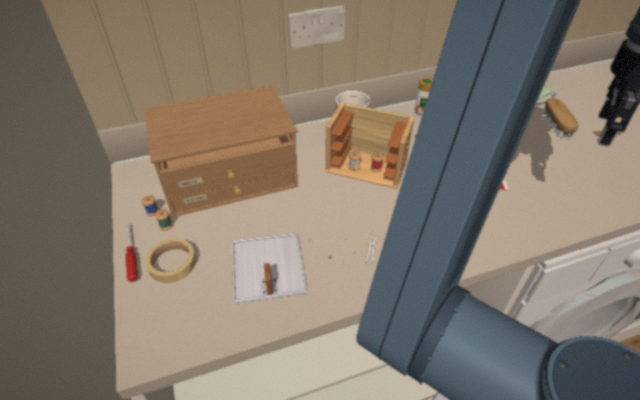

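View pics/side0.png

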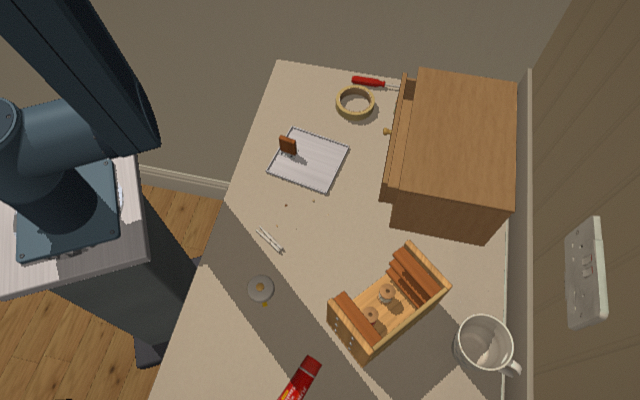

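The scene view shows the tray around (268,267) with its fin at (268,278) and the rack around (370,145). In the side view the tray is at (308,160), the fin at (288,146), and the rack at (390,300) is turned with its open front toward the left. I'll enlarge both.

```bash
python3 - <<'E'
from h import *
a=cv2.imread('pics/scene0.png');b=cv2.imread('pics/side0.png')
def cr(im,x,y,w,h): return cv2.resize(im[y:y+h,x:x+w],(400,300),interpolation=cv2.INTER_CUBIC)
A=np.vstack([np.hstack([cr(a,220,225,100,75),cr(a,320,95,100,100*3//4+20)]),np.hstack([cr(b,258,115,100,90),cr(b,320,235,140,130)])])
A=np.vstack([np.hstack([cr(a,222,228,100,75),cr(a,310,95,133,100)]),np.hstack([cr(b,258,120,100,75),cr(b,310,230,160,120+15)])])
# uniform: scales 4, 3.0075, 4, 2.5(x)/300:135=2.222(y)
cv2.imwrite('pics/z0.png',A)
E
```

```text
(no output)
```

View pics/z0.png

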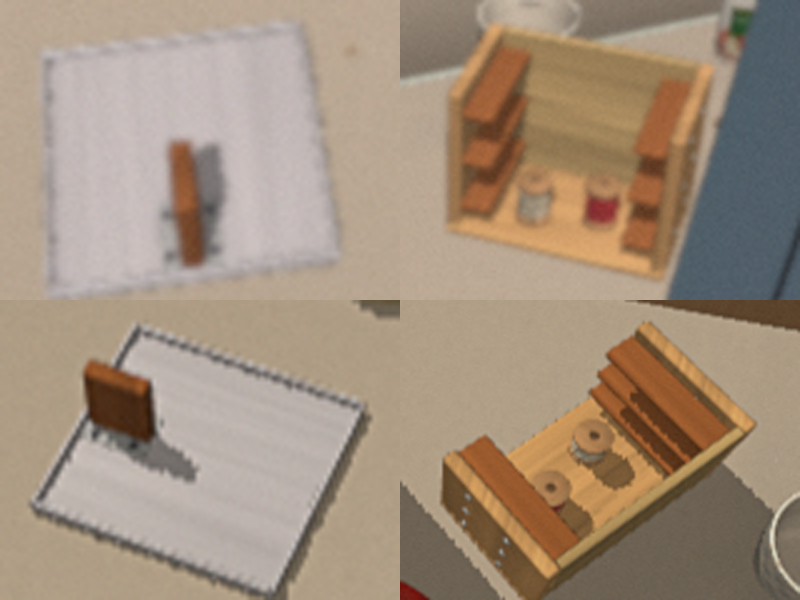

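```bash
python3 - <<'E'
from h import *
np.set_printoptions(precision=4,suppress=True)
s=eyes.capture('scene');d=eyes.capture('side')
def P(c,o,sx,sy,pts,z): return np.array([onz(c,(o[0]+p[0]/sx-.5+.5/sx,o[1]+p[1]/sy-.5+.5/sy),z)[:2] for p in pts])
T1=P(s,(222,228),4,4,[(43,53),(302,22),(341,262),(48,294)],.006)
T2=P(d,(258,120),4,4,[(138,26),(367,105),(275,293),(34,207)],.006)
for T in (T1,T2): print(T.tolist(),T.mean(0),[np.linalg.norm(T[i]-T[(i+1)%4]) for i in range(4)])
# fin top centre line (scene) ends, z=.055
F1=P(s,(222,228),4,4,[(180,142),(191,207)],.055);print('fin1',F1.tolist(),F1.mean(0))
F2=P(d,(258,120),4,4,[(92,61),(85,68),(156,78),(150,84)],.055);print('fin2',F2.tolist(),F2.mean(0))
g=400/133
R1=P(s,(310,95),g,g,[(50,98),(90,27),(314,66),(284,138)],.14);print('rack top scene FL,BL,BR,FR\n',R1)
R1b=P(s,(310,95),g,g,[(48,230),(265,278)],.0);print('base FL FR',R1b)
R2=P(d,(310,230),2.5,300/135,[(238,37),(250,22),(355,124),(145,277),(43,155),(58,151)],.14);print('side: FLin? ..',R2)
E
```

```text
[[0.6366057299386036, -0.026995773016816216], [0.546177058095678, -0.13232285187050047], [0.42956720303359347, -0.032280880361763076], [0.5230359081976875, 0.07049456145375146]] [ 0.5338 -0.0303] [np.float64(0.13882052525158434), np.float64(0.15364326981991555), np.float64(0.13892152563741358), np.float64(0.14967454601717228)]
[[0.5233644117740852, 0.06932277511443219], [0.636062420429041, -0.0263099131624297], [0.5465230959550095, -0.13087424069860226], [0.43292880344682233, -0.03714816411959332]] [ 0.5347 -0.0313] [np.float64(0.14780545396517658), np.float64(0.1376625919426112), np.float64(0.14726927962521522), np.float64(0.13969488235041988)]
fin1 [[0.5092429931952096, -0.009049477961741437], [0.47905765988947135, 0.013783975692634676]] [0.4942 0.0024]
fin2 [[0.484745792277178, 0.015396900732563279], [0.47978257138768415, 0.01186895803030752], [0.5158076419243064, -0.0064996985682811426], [0.5115147427747467, -0.009463272384881205]] [0.498  0.0028]
rack top scene FL,BL,BR,FR
 [[ 0.6281 -0.3279]
 [ 0.6665 -0.425 ]
 [ 0.4981 -0.493 ]
 [ 0.4657 -0.3989]]
base FL FR [[ 0.6344 -0.3349]
 [ 0.4637 -0.4019]]
side: FLin? .. [[ 0.6204 -0.3444]
 [ 0.6333 -0.3351]
 [ 0.6677 -0.4322]
 [ 0.4971 -0.4937]
 [ 0.4629 -0.3935]
 [ 0.4732 -0.3935]]
```

Both views agree. The tray fin is at about (0.496, 0.002) with yaw -40.3°. The rack origin is at about (0.564, -0.411) with yaw -69°, which puts home at (0.537, -0.341, 0.115). I'll move above the fin and turn -54.9°.

>>> arm_command(
  targets=[
    [[0.018, 0.027, 0], [0, 0, -2.75]],
    [[0.018, 0.027, 0], [0, 0, -2.75]],
    [[0.018, 0.027, 0], [0, 0, -2.75]],
    [[0.018, 0.027, 0], [0, 0, -2.75]],
    [[0.018, 0.027, 0], [0, 0, -2.75]],
    [[0.018, 0.027, 0], [0, 0, -2.75]],
    [[0.018, 0.027, 0], [0, 0, -2.75]],
    [[0.018, 0.027, 0], [0, 0, -2.75]],
    [[0.018, 0.027, 0], [0, 0, -2.75]],
    [[0.018, 0.027, 0], [0, 0, -2.75]],
    [[0.018, 0.027, 0], [0, 0, -2.75]],
    [[0.018, 0.027, 0], [0, 0, -2.75]],
    [[0.018, 0.027, 0], [0, 0, -2.75]],
    [[0.018, 0.027, 0], [0, 0, -2.75]],
    [[0.018, 0.027, 0], [0, 0, -2.75]],
    [[0.018, 0.027, 0], [0, 0, -2.75]],
    [[0.018, 0.027, 0], [0, 0, -2.75]],
    [[0.018, 0.027, 0], [0, 0, -2.75]],
    [[0.018, 0.027, 0], [0, 0, -2.75]],
    [[0.015, 0.021, 0], [0, 0, -2.75]],
  ],
  jaw=1,
)

```text
time: 1.92
ee_pos: [0.4965, 0.004, 0.2248]
ee_rot: [-3.141, 0.0, -0.706]
ft_force: [0.1, 0.0, -0.4]
grip_width: 0.0852
finger_force: 0.0
```

>>> arm_command(
  targets=[
    [[0, 0, -0.03], [0, 0, 0]],
    [[0, 0, -0.03], [0, 0, 0]],
    [[0, 0, -0.02], [0, 0, 0]],
    [[0, 0, -0.01], [0, 0, 0]],
    [[0, 0, 0], [0, 0, 0]],
    [[0, 0, 0], [0, 0, 0]],
  ],
)

```text
time: 2.42
ee_pos: [0.4958, 0.0016, 0.1351]
ee_rot: [3.141, 0.0, -0.705]
ft_force: [1.1, -0.2, 0.9]
grip_width: 0.0858
finger_force: 0.0
```

```bash
python3 - <<'E'
from h import *
c=cap('wrist','w1.png');s=observe();print(s['ee_pos'],s['ee_rot'],s['qpos'])
d=cap('scene','s1.png')
E
```

```text
[0.49651304 0.00141044 0.13592052] [-3.14078508e+00 -1.53878819e-03 -7.05408667e-01] [-2.22209736e-01  2.43660266e-01  1.78903850e+00  1.97836030e-07
  1.10715605e+00  2.05399455e+00]
```

View pics/w1.png

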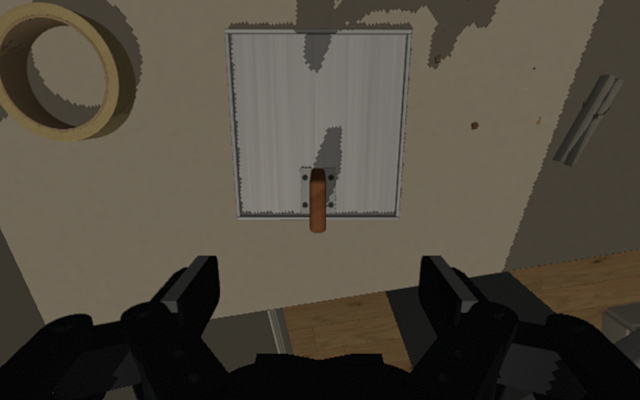

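The wrist view shows the tray square in frame, with rim corners at (226,29), (411,29), (399,217) and (238,217). The fin lies along (318,170–232), centred between the fingers. I'll check the numbers.

```bash
python3 - <<'E'
from h import *
c=eyes.capture('wrist')
T=np.array([onz(c,p,.008)[:2] for p in [(226,28.5),(411,28.5),(399.5,218),(238,218)]])
b=(T[0]+T[1])/2;f=(T[2]+T[3])/2;x=(b-f)/np.linalg.norm(b-f)
print(np.linalg.norm(b-f),np.linalg.norm(T[0]-T[1]),np.linalg.norm(T[2]-T[3]),np.degrees(np.arctan2(x[1],x[0])),f+.025*x,b-.125*x)
y=T[0]-T[1];print(np.degrees(np.arctan2(*y[::-1]))-90)
for p in [(318,170),(318,205),(317.5,206)]:print(onz(c,p,.055))
E
```

```text
0.14949995907921415 0.1386968621386192 0.14039980132732197 -40.383194793181005 [0.49836355 0.00127721] [0.49798266 0.00160119]
-40.48260909809322
[ 0.51807329 -0.01512277  0.055     ]
[0.4988411  0.00129668 0.055     ]
[0.49850684 0.00205209 0.055     ]
```

>>> arm_command(
  targets=[
    [[0.0015, 0, -0.02], [0, 0, 0]],
    [[0, 0, -0.02], [0, 0, 0]],
    [[0, 0, -0.02], [0, 0, 0]],
    [[0, 0, -0.02], [0, 0, 0]],
    [[0, 0, -0.013], [0, 0, 0]],
    [[0, 0, -0.006], [0, 0, 0]],
    [[0, 0, 0], [0, 0, 0]],
    [[0, 0, 0], [0, 0, 0]],
    [[0, 0, 0], [0, 0, 0]],
  ],
)

```text
time: 3.32
ee_pos: [0.4983, 0.0015, 0.0371]
ee_rot: [-3.14, -0.002, -0.705]
ft_force: [-0.5, 0.2, 0.3]
grip_width: 0.0854
finger_force: 0.0
```

>>> arm_command(
  targets=[
    [[0, 0, 0], [0, 0, 0]],
    [[0, 0, 0], [0, 0, 0]],
    [[0, 0, 0], [0, 0, 0]],
    [[0, 0, 0], [0, 0, 0]],
    [[0, 0, 0], [0, 0, 0]],
    [[0, 0, 0], [0, 0, 0]],
    [[0, 0, 0], [0, 0, 0]],
    [[0, 0, 0], [0, 0, 0]],
    [[0, 0, 0], [0, 0, 0]],
    [[0, 0, 0], [0, 0, 0]],
  ],
  jaw=-1,
)

```text
time: 4.15
ee_pos: [0.4973, 0.0018, 0.0361]
ee_rot: [-3.141, -0.0, -0.705]
ft_force: [-2.0, 0.6, 5.7]
grip_width: 0.0104
finger_force: 60.6
```

>>> arm_command(
  targets=[
    [[0, 0, 0.01], [0, 0, 0]],
    [[0, 0, 0.015], [0, 0, 0]],
    [[0, 0, 0.02], [0, 0, 0]],
    [[0, 0, 0.02], [0, 0, 0]],
    [[0, 0, 0.015], [0, 0, 0]],
    [[0, 0, 0.008], [0, 0, 0]],
    [[0, 0, 0], [0, 0, 0]],
  ],
)

```text
time: 4.73
ee_pos: [0.4983, 0.0015, 0.1257]
ee_rot: [-3.14, -0.003, -0.705]
ft_force: [0.4, 0.1, -1.5]
grip_width: 0.0106
finger_force: 59.9
```

>>> arm_command(
  targets=[
    [[-0.0005, -0.006, 0], [0, 0, -0.9]],
    [[-0.0005, -0.012, 0], [0, 0, -1.6]],
    [[-0.0005, -0.012, 0], [0, 0, -1.6]],
    [[-0.0005, -0.012, 0], [0, 0, -1.6]],
    [[-0.0005, -0.012, 0], [0, 0, -1.6]],
    [[-0.0005, -0.012, 0], [0, 0, -1.6]],
    [[-0.0005, -0.012, 0], [0, 0, -1.6]],
    [[-0.0005, -0.012, 0], [0, 0, -1.6]],
    [[-0.0005, -0.012, 0], [0, 0, -1.6]],
    [[-0.0005, -0.012, 0], [0, 0, -1.6]],
    [[-0.0005, -0.012, 0], [0, 0, -1.6]],
    [[-0.0005, -0.012, 0], [0, 0, -1.6]],
    [[-0.0005, -0.012, 0], [0, 0, -1.6]],
    [[-0.0005, -0.012, 0], [0, 0, -1.6]],
    [[-0.0005, -0.012, 0], [0, 0, -1.6]],
    [[-0.001, -0.012, 0], [0, 0, -1.6]],
    [[-0.001, -0.012, 0], [0, 0, -1.6]],
    [[-0.001, -0.012, 0], [0, 0, -1.6]],
    [[0, -0.003, 0], [0, 0, -0.7]],
    [[0, 0, 0], [0, 0, 0]],
  ],
)

```text
time: 6.4
ee_pos: [0.4866, -0.2124, 0.1238]
ee_rot: [-3.141, -0.0, -1.21]
ft_force: [-0.2, 0.4, -1.5]
grip_width: 0.0104
finger_force: 59.8
```

```bash
python3 - <<'E'
from h import *
c=cap('wrist','w2.png');s=observe();print(s['time'],s['ee_pos'],s['ee_rot'],s['ft_force'],s['grip_width'])
cap('scene','s2.png');cap('side','d2.png')
a=cv2.imread('pics/w2.png');b=cv2.imread('pics/d2.png')
cv2.imwrite('pics/z2.png',np.vstack([cv2.resize(cv2.imread('pics/s2.png')[80:280,220:480],(780,600),interpolation=cv2.INTER_CUBIC)]))
E
```

```text
6.45 [ 0.48653877 -0.21154186  0.12367538] [-3.14157192e+00  4.99841097e-04 -1.20884953e+00] [-0.33719394  0.14302974 -1.81366257] 0.010492267661178124
```

View pics/w2.png

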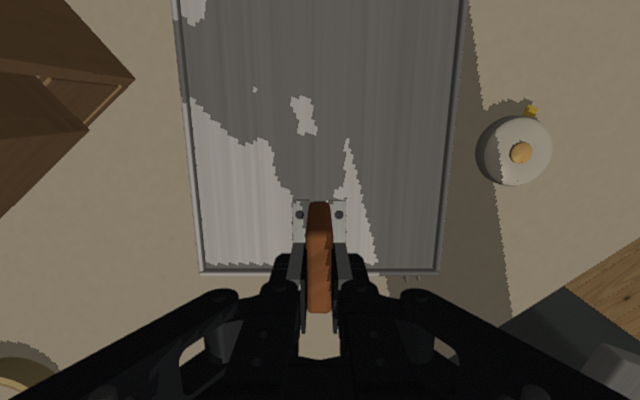

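View pics/d2.png

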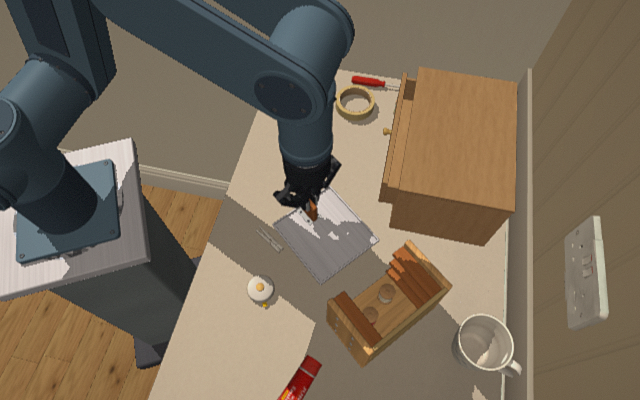

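The wrist view shows the fin held at x≈319, with the tray's front corners at (200,273) and (438,271) and nothing slipped sideways. The side view shows the tray in front of the rack mouth, with back corners near (379,240) and (320,282). I'll enlarge to check for sag and line-up.

```bash
python3 - <<'E'
from h import *
a=cv2.imread('pics/s2.png');b=cv2.imread('pics/d2.png')
A=np.vstack([np.hstack([cv2.resize(a[80:230,290:490],(400,300),interpolation=2)]*1+[cv2.resize(b[180:300,260:420],(400,300),interpolation=2)]),
 np.hstack([cv2.resize(b[200:275,320:420],(400,300),interpolation=2),cv2.resize(b[240:315,290:390],(400,300),interpolation=2)])])
cv2.imwrite('pics/z2.png',A)
d=eyes.capture('side');s=eyes.capture('scene');w=eyes.capture('wrist');o=observe();p=o['ee_pos'];yw=o['ee_rot'][2]
x=np.array([np.cos(yw),np.sin(yw),0]);y=np.array([-x[1],x[0],0])
for n,f,g in(('BL',.125,.07),('BR',.125,-.07),('FL',-.025,.07),('FR',-.025,-.07)):
  for h in(0,-.01):
    q=p+f*x+g*y+np.array([0,0,-.028-.0005+h]);print(n,h,'scene',proj(s,q).round(1),'side',proj(d,q).round(1),'wrist',proj(w,q).round(1))
E
```

```text
BL 0 scene [329.6 153.6] side [380.3 239.1] wrist [168.3 -19.9]
BL -0.01 scene [329.6 157. ] side [379.7 241.2] wrist [177.1 -12.5]
BR 0 scene [389.9 166.7] side [321.1 284. ] wrist [470.9 -20.2]
BR -0.01 scene [389.4 170.1] side [321.1 285.8] wrist [462.  -12.8]
FL 0 scene [306.5 196.7] side [330.  184.4] wrist [199.7 273.2]
FL -0.01 scene [306.6 200.2] side [329.9 186.9] wrist [205.3 265.4]
FR 0 scene [372.8 213.1] side [272.4 223.6] wrist [439.4 273.2]
FR -0.01 scene [372.4 216.5] side [272.9 225.8] wrist [433.8 265.4]
```

View pics/z2.png

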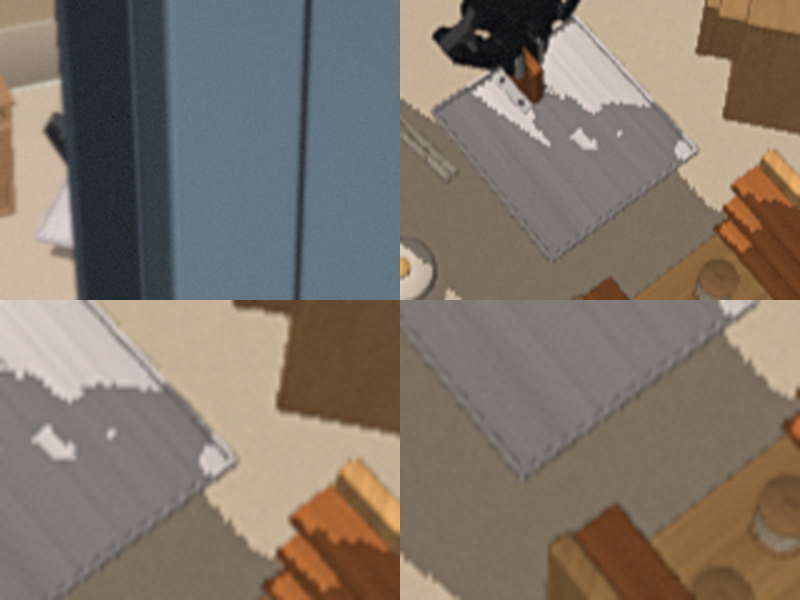

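The tray is held level, with the back corners within about 2 mm of the prediction, and it is lined up with the rack. I'll raise it 5 mm and start inserting.

>>> arm_command(
  targets=[
    [[0.001, 0, 0.003], [0, 0, 0]],
    [[0, 0, 0.003], [0, 0, 0]],
    [[0.0018, -0.0047, 0], [0, 0, 0]],
    [[0.0018, -0.0047, 0], [0, 0, 0]],
    [[0.0018, -0.0047, 0], [0, 0, 0]],
    [[0.0018, -0.0047, 0], [0, 0, 0]],
    [[0.0018, -0.0047, 0], [0, 0, 0]],
    [[0.0018, -0.0047, 0], [0, 0, 0]],
    [[0.0018, -0.0047, 0], [0, 0, 0]],
    [[0.0018, -0.0047, 0], [0, 0, 0]],
    [[0.0018, -0.0047, 0], [0, 0, 0]],
    [[0.0018, -0.0047, 0], [0, 0, 0]],
    [[0.0018, -0.0047, 0], [0, 0, 0]],
    [[0.0018, -0.0047, 0], [0, 0, 0]],
    [[0, 0, 0], [0, 0, 0]],
    [[0, 0, 0], [0, 0, 0]],
  ],
)

```text
time: 8.03
ee_pos: [0.5093, -0.2679, 0.1297]
ee_rot: [3.142, 0.0, -1.208]
ft_force: [-0.1, 0.0, -1.5]
grip_width: 0.0104
finger_force: 59.8
```

```bash
python3 - <<'E'
from h import *
cap('side','d3.png');cap('wrist','w3.png');o=observe();p=o['ee_pos']
x=np.array([.358,-.934]);r=p[:2]-[.5641,-.4109];print(p,np.degrees(o['ee_rot'][2]),r@x,r@[.934,.358],o['ft_force'])
b=cv2.imread('pics/d3.png');a=cv2.imread('pics/w3.png')
cv2.imwrite('pics/z3.png',np.hstack([cv2.resize(b[210:370,300:460],(400,400),interpolation=2),cv2.resize(a,(400,400))]))
E
```

```text
[ 0.50910897 -0.26741181  0.12972043] -69.20221223506606 -0.15370475702117817 7.150157072387806e-06 [-0.13094293  0.406445   -1.17009506]
```

View pics/z3.png

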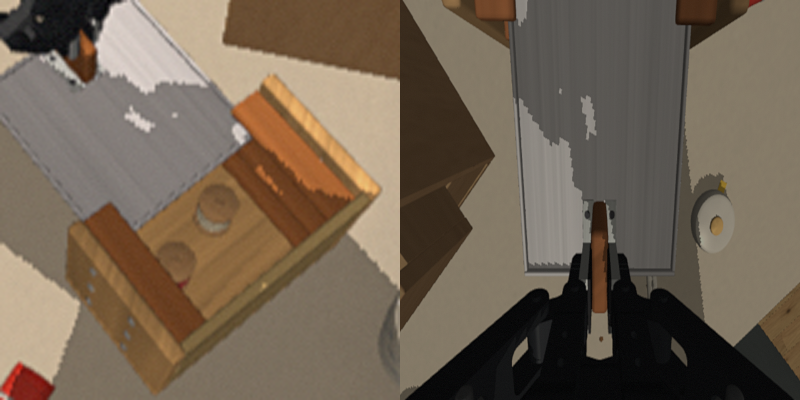

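The left half (side view) shows the tray's back edge already between the runners, below the top pair and above the reels. In the right half (wrist view) the runner inner corners are near full-resolution pixels (184,20) and (443,22). I'll measure the centring from those.

```bash
python3 - <<'E'
from h import *
w=eyes.capture('wrist');im=cv2.cvtColor(w['image'],cv2.COLOR_RGB2HSV)
for r in (6,10,14,18):
    m=(im[r,:,1]>120)&(im[r,:,2]>50)
    xs=np.where(m)[0]; print(r,xs[xs<300].max() if (xs<300).any() else None, xs[xs>350].min() if (xs>350).any() else None, im[r,[100,150,175,320,455,480]].tolist())
o=np.array([.5641,-.4109])
for p in [(184,20),(443,22)]:
    q=onz(w,p,.125)[:2]-o;print(q@[.358,-.934],q@[.934,.358])
E
```

```text
6 184 447 [[16, 128, 80], [12, 160, 110], [12, 163, 108], [15, 17, 89], [11, 159, 72], [12, 170, 69]]
10 184 446 [[16, 129, 83], [12, 160, 110], [12, 165, 108], [17, 20, 89], [12, 169, 71], [12, 160, 70]]
14 184 446 [[16, 129, 83], [12, 161, 108], [12, 163, 105], [15, 17, 89], [12, 169, 71], [13, 166, 69]]
18 184 446 [[17, 76, 110], [12, 168, 76], [12, 165, 79], [20, 17, 89], [12, 162, 63], [12, 161, 65]]
-0.05046521636382078 0.05568202608592032
-0.05160671107359318 -0.051267885645041686
```

>>> arm_command(
  targets=[
    [[0.0028, -0.0043, 0], [0, 0, 0]],
    [[0.0018, -0.0047, 0], [0, 0, 0]],
    [[0.0018, -0.0047, 0], [0, 0, 0]],
    [[0.0018, -0.0047, 0], [0, 0, 0]],
    [[0.0018, -0.0047, 0], [0, 0, 0]],
    [[0.0018, -0.0047, 0], [0, 0, 0]],
    [[0.0018, -0.0047, 0], [0, 0, 0]],
    [[0.0018, -0.0047, 0], [0, 0, 0]],
    [[0.0018, -0.0047, 0], [0, 0, 0]],
    [[0.0018, -0.0047, 0], [0, 0, 0]],
    [[0.0018, -0.0047, 0], [0, 0, 0]],
    [[0.0018, -0.0047, 0], [0, 0, 0]],
    [[0.0018, -0.0047, 0], [0, 0, 0]],
    [[0.0018, -0.0047, 0], [0, 0, 0]],
    [[0, 0, 0], [0, 0, 0]],
    [[0, 0, 0], [0, 0, 0]],
  ],
)

```text
time: 9.52
ee_pos: [0.5354, -0.3333, 0.1297]
ee_rot: [3.142, 0.0, -1.208]
ft_force: [0.4, -1.0, -1.7]
grip_width: 0.0099
finger_force: 59.8
```

>>> arm_command(
  targets=[
    [[0.0009, -0.0024, 0], [0, 0, 0]],
    [[0, 0, -0.003], [0, 0, 0]],
    [[0, 0, -0.003], [0, 0, 0]],
    [[0, 0, -0.002], [0, 0, 0]],
    [[0, 0, -0.002], [0, 0, 0]],
    [[0, 0, 0], [0, 0, 0]],
    [[0, 0, 0], [0, 0, 0]],
  ],
)

```text
time: 10.1
ee_pos: [0.5362, -0.3353, 0.1196]
ee_rot: [3.141, 0.0, -1.208]
ft_force: [0.5, -0.5, -0.6]
grip_width: 0.01
finger_force: 59.8
```

>>> arm_command(
  targets=[
    [[0.0007, -0.0019, -0.001], [0, 0, 0]],
    [[0, 0, -0.001], [0, 0, 0]],
    [[0, 0, -0.001], [0, 0, 0]],
    [[0, 0, 0], [0, 0, 0]],
    [[0, 0, 0], [0, 0, 0]],
  ],
)

```text
time: 10.52
ee_pos: [0.537, -0.3373, 0.1167]
ee_rot: [3.142, 0.0, -1.208]
ft_force: [-0.4, -1.1, -1.6]
grip_width: 0.0104
finger_force: 59.8
```

```bash
python3 - <<'E'
from h import *
cap('side','d4.png');cap('wrist','w4.png');o=observe();p=o['ee_pos']
r=p[:2]-[.5641,-.4109];print(p,o['ee_rot'],r@[.358,-.934],r@[.934,.358],o['ft_force'],o['ft_torque'])
b=cv2.imread('pics/d4.png');a=cv2.imread('pics/w4.png')
cv2.imwrite('pics/z4.png',np.hstack([cv2.resize(b[220:370,310:460],(400,400),interpolation=2),cv2.resize(a[:250,130:510],(400,400))]))
E
```

```text
[ 0.5370617  -0.33732539  0.11685678] [-3.14153169e+00 -3.75392943e-05 -1.20778813e+00] -0.07839839560719157 0.0010859383687474363 [-0.09369011  0.39588709 -0.87593765] [5.23651274e-02 4.56847372e-02 8.04297324e-05]
```

View pics/z4.png

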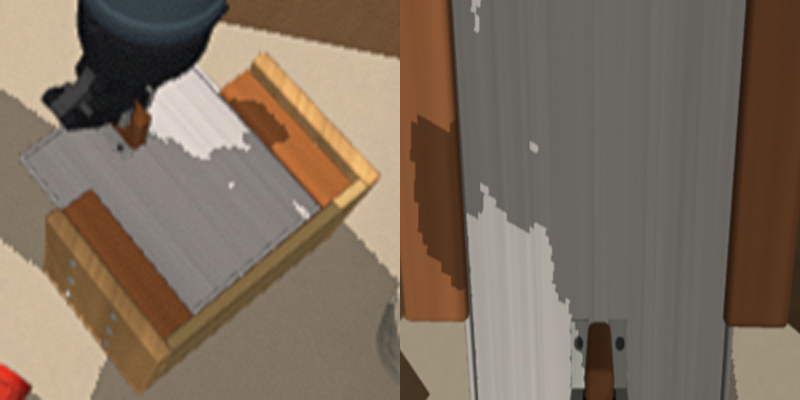

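The tray is fully in under the top runners, with its back edge close to the back board. There is no vertical contact yet, so I'll lower it gently.

>>> arm_command(
  targets=[
    [[0, 0, -0.001], [0, 0, 0]],
    [[0, 0, 0], [0, 0, 0]],
    [[0, 0, 0], [0, 0, 0]],
  ],
)

```text
time: 10.87
ee_pos: [0.5372, -0.3375, 0.1161]
ee_rot: [-3.141, -0.001, -1.208]
ft_force: [0.2, 0.5, 1.7]
grip_width: 0.0106
finger_force: 60.0
```

>>> arm_command(
  targets=[
    [[0, 0, -0.001], [0, 0, 0]],
    [[0, 0, 0], [0, 0, 0]],
    [[0, 0, 0], [0, 0, 0]],
  ],
)

```text
time: 11.12
ee_pos: [0.5372, -0.3373, 0.116]
ee_rot: [-3.141, -0.001, -1.208]
ft_force: [-2.1, 2.2, 5.9]
grip_width: 0.0103
finger_force: 60.8
```

It has touched down on the runners. Releasing.

>>> arm_command(
  targets=[
    [[0, 0, 0], [0, 0, 0]],
    [[0, 0, 0], [0, 0, 0]],
    [[0, 0, 0], [0, 0, 0]],
    [[0, 0, 0], [0, 0, 0]],
    [[0, 0, 0], [0, 0, 0]],
    [[0, 0, 0], [0, 0, 0]],
    [[0, 0, 0], [0, 0, 0]],
    [[0, 0, 0], [0, 0, 0]],
  ],
  jaw=1,
)

```text
time: 11.78
ee_pos: [0.5371, -0.3374, 0.1147]
ee_rot: [3.142, 0.0, -1.208]
ft_force: [-1.0, 0.1, 0.7]
grip_width: 0.085
finger_force: 0.0
```

>>> arm_command(
  targets=[
    [[0, 0, 0.01], [0, 0, 0]],
    [[0, 0, 0.01], [0, 0, 0]],
    [[0, 0, 0.015], [0, 0, 0]],
    [[0, 0, 0.02], [0, 0, 0]],
    [[0, 0, 0.02], [0, 0, 0]],
    [[0, 0, 0.02], [0, 0, 0]],
    [[0, 0, 0.02], [0, 0, 0]],
    [[0, 0, 0.01], [0, 0, 0]],
    [[0, 0, 0], [0, 0, 0]],
    [[0, 0, 0], [0, 0, 0]],
  ],
)

```text
time: 12.62
ee_pos: [0.5372, -0.3375, 0.2405]
ee_rot: [-3.141, -0.001, -1.208]
ft_force: [0.4, 0.6, -1.2]
grip_width: 0.0852
finger_force: 0.0
```

```bash
python3 - <<'E'
from h import *
cap('side','d5.png');cap('wrist','w5.png');cap('scene','s5.png');o=observe();print(o['ee_pos'],o['ft_force'],o['finger_force'],o['time'])
b=cv2.imread('pics/d5.png');a=cv2.imread('pics/w5.png')
cv2.imwrite('pics/z5.png',np.hstack([cv2.resize(b[220:370,310:460],(300,300),interpolation=2),cv2.resize(a,(480,300),interpolation=3)]))
E
```

```text
[ 0.53644094 -0.33679719  0.23818435] [ 0.58767326  1.30654061 -0.56699465] 0.0 12.7667
```

View pics/z5.png

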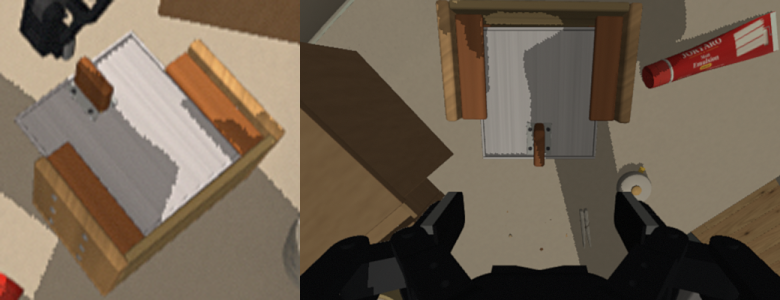

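The tray lies between the runners, square and centred, with the fin free. One numeric check of depth in the wrist view before handing in.

```bash
python3 - <<'E'
from h import *
w=eyes.capture('wrist');o=np.array([.5641,-.4109])
def f(p,z):
    q=onz(w,p,z)[:2]-o;return (q@[.358,-.934]).round(4),(q@[.934,.358]).round(4)
k=4/3
print('tray front',f((184.5*k,157*k),.088),f((295*k,157*k),.088),'tray back',f((187*k,28*k),.088),f((292*k,28*k),.088))
print('runner front',f((186*k,119*k),.125),f((290*k,120*k),.125),'fin top',f((239*k,124*k),.135),f((239*k,165*k),.135))
print('board back-inner',f((240*k,11*k),.14))
E
```

```text
tray front (np.float64(-0.1025), np.float64(0.069)) (np.float64(-0.103), np.float64(-0.0683)) tray back (np.float64(0.0437), np.float64(0.057)) (np.float64(0.0433), np.float64(-0.0567))
runner front (np.float64(-0.0496), np.float64(0.0564)) (np.float64(-0.051), np.float64(-0.0522)) fin top (np.float64(-0.0534), np.float64(0.0011)) (np.float64(-0.0971), np.float64(0.0012))
board back-inner (np.float64(0.0478), np.float64(-0.0002))
```

```bash
python3 -c "
from h import *
print(order.sign_off())"
```

```text
the job is handed in; nothing more can be done
None
```

The tray is released flat on the middle runners, centred and square, with its back edge about 3 mm from the back board; I didn't re-image the reels under it, but no contact showed during insertion, and the job was handed in at about 13 s with no verdict returned.

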